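Seal the food tub, then find which way the drive cap unscrews

TASK

Get the food-prep base ready: first press the raised edge of the orange lid on the food tub down until the lid is seated level, so that nothing falls in. Then unscrew the red cap from the base (nobody remembers whether its thread is right-handed or left-handed, so find out by trying it one way and then, if it will not go, the other), lift it off its post, and finish while still holding it still and upright in the gripper, at least 6 cm above where it sat. Leave the grey cap screwed on, and do not knock over or push about the other things on the counter.

Things in the scene. Friction and masses are not known exactly. Their poses are not given: they have to be found in the camera images.
- lid_press (a point): Where to press: top of the orange lid, at the white strip near the middle of its raised edge (robot's side). 71 mm above the counter when the lid is level, 10 to 17 mm higher before. Own x points from the raised edge to the opposite edge, which lies 122 mm away along it and about which the lid swings. About 6 to 7 N straight down moves it; it stays where left, and stops hard when level.
- lid (a joint): Tilt of the orange lid in rad: 0 = seated level on the rim, starts at 0.09 to 0.14; pressing makes it smaller.
- machine: White food-prep power base, fixed to the counter: 180 mm deep (x), 300 mm wide (y), flat top 75 mm above the counter; origin at the centre of its underside. On its top, at 70 mm to either side of the middle (own y = -70 and +70 mm), stand two steel drive posts, each covered by a screw cap, red on one, grey on the other, in either order.
- cap_red_center (a point): Centre of the red ribbed screw cap, half-way up: an upright cylinder 50 mm across, 36 mm tall, flat top, hollow below. On its post this point is 109 mm above the counter and the cap's underside 16 mm above the top of the base (over a neck 34 mm across). Own z is up along its axis; its rotation turns with the cap. It has about 2 mm of side play.
- cap_grey_center (a point): Centre of the grey screw cap, same shape and size as the red one, on the other post (140 mm from it). Stays on. Its own x axis starts along that of the base.
- cap_red: The red cap, 50 to 100 g; origin at the centre of its underside. Short coarse thread of unknown hand: the loosening way (seen from above clockwise or anticlockwise) it turns freely without rising for about 85 degrees to a stop, and lifts off anywhere from 40 degrees on (60 is best); the other way it stops hard within 8 degrees. Locked, it lifts only 2 mm. Once free, lift 30 mm straight up to clear the post.
- jar_spice: Small amber spice jar, 52 mm across, 75 mm tall, loose; origin at its underside. Leave alone.
- jar_seeds: Glass jar, 68 mm across, 110 mm tall, loose; origin at its underside. Leave alone.
- jar_beans: Amber glass jar, 72 mm across, 120 mm tall, loose; origin at its underside. Leave alone.
- bowl: Blue bowl, 120 mm across, 45 mm tall, loose; origin at its underside. Leave alone.
- cup: White mug, 76 mm across, 85 mm tall, loose; origin at its underside. Leave alone.
- spatula: Spatula with a wooden handle, about 230 mm long, lying on the counter at the far side. Leave alone.
- tub: Square clear food tub, 130 x 130 mm, 62 mm high, fixed to the counter; origin at the centre of its underside. Its rigid orange lid is 138 x 138 mm, 6 mm thick, with a pull tab 40 mm wide on the raised edge (own -x side); it sticks on the rim along the +x edge and is cocked up at the -x edge.
Things that resemble listed ones, but are neither listed nor needed, are in the scene too. Of the things that look like the tub, the smaller one is meant.

How it is judged:
By the outcome, as a careful person would: the job done as asked, in the order asked, and still so for the second after the job is handed in, while the arm keeps its last pose, push and grip.
It also fails if it takes over 51 s, if anything falls off the work surface, if the arm or the gripper's body presses on something with over 40 N, if the wrist force passes 120 N, or if a joint passes its speed limit or range.

ROBOT

A 6-joint arm with a two-finger parallel gripper is mounted at the origin on the work surface. World frame = base frame: x ahead of the robot, y to its left, z up, the work surface at z = 0. Lengths are in mm, angles in rad, forces in N, time in s.
With the tool pointing down it reaches from about 300 to 775 mm from the base axis. Payload 14.6 kg.
Tool frame: the origin (TCP) lies midway between the tips of the shut fingers; the grasp point (between the pads) lies 19 mm behind it (robot.grip_depth is the distance from the TCP to the grasp point, in mm); z points along the fingers, y is the line along which they close (so a half turn about z gives the same grasp; the last joint's range is limited). The gripper opens to 94 mm and grips with 3 to 60 N. Pads are 16 mm wide; open, the fingers measure 119 mm over their backs; the gripper's body (75 mm by 177 mm) begins 78 mm behind the grasp point.
Start: joints at [-1.262, 0.3, 1.521, -0, 1.321, -0.067], TCP at [201.852, -511.61, 205.446] pointing down, gripper open.
Joint ranges: [-3.03, 3.03], [-0.79, 2.21], [0.23, 2.52], [-1.04, 4.18], [0, 3.07], [-2.55, 2.55]. Speed limits (rad/s): [2.22, 2.22, 2.57, 3.14, 3.14, 3.14].

INTERFACE

Orientations are given as a unit quaternion [x, y, z, w].
In Python, from plant import robot gives the robot as it stands. The module is installed in compiled form; this text tells all that it offers.
- The arm moves only by the shell command python3 -m jog 'ROWS' [OPENING] [FORCE]. ROWS is JSON, a list of rows, each a list of 6 numbers: the shift along the tool's x, y, z in mm, then the turn, a rotation vector about the tool's x, y, z in rad. In form: [[x, y, z, rx, ry, rz], ...]. A call has exactly 8 rows; each row is the pose to reach, as a shift and turn from the pose commanded when the call began, along the tool's axes at that moment; what a row does not reach only later rows make up. A row lasts 1/10 s, in which the tool goes at most 50 mm and 8.59 degrees, less where a joint would pass 70% of its speed; a pose out of reach is approached as far as the arm can. A call with a gripper value outside its range is refused whole. OPENING is the finger opening in mm, from 0 to 94, set as the call begins (- or left out, the last holds). The fingers move at their own pace and stop on an object; FORCE is the grip in N (left out, the last holds). Time passes only in rows, so rows that repeat a pose let the fingers close, or fill a call up. It gives the time, the measured TCP pose, the force, the opening and the grip force at its end, in the units of the state.
- robot.read_state(): the state, without advancing time (a new reading comes with each control period).
- robot.get_image(name): name is "side" or "top" or "wrist"; returns (picture, depth): 480x640x3 uint8, blue, green, red; 480x640 float32, mm along the optical axis (not along the pixel's ray), 0 where there is no reading.
- robot.camera_info(name): a dict with "fx", "fy", "cx", "cy" (pixels), "rvec" (rotation vector, rad) and "tvec" (3), from world to camera coordinates, as OpenCV has them; the wrist camera has in their place "T_tool_cam" (4x4, takes a point from camera to tool coordinates, whose origin is the TCP and whose axes are the flange's). Camera axes: x right, y down, z forward; pixel columns grow to the right and rows downward; lengths in mm; the calibration is good to about 2 mm. A picture is of the moment at which its call begins: read the wrist's pose just before it. camera_info takes no time and is no camera call.
- robot.finish_job(): hands the job in; it is judged then, once.
The state is a dict: "t": time; "q": joint angles; "qd": joint speeds; "tau": joint torques, N m; "eef_pos": TCP position; "tool_rot": TCP orientation; "force": force on the tool from outside, world axes, zero at the start; "ft_torque": the same for the moment, N m; "opening": opening from 0.0 (shut) to 1.0 (fully open); "grasp_force": force on a finger pad.
Only numpy, scipy, OpenCV 4.12 (cv2) and the standard library are available. Lean on these libraries where they do the work, as an engineer would, in place of code of your own. Each camera call takes 0.05 s, during which the arm holds its last target. There are 200 camera calls.

## Working session

There is one attempt and no reset: what is moved stays moved. The work goes in short steps, Python scripts to look and compute and a shell command to move; the robot and the scene stay as the last step left them, time stands still between calls to the robot, and variables do not carry over. Pictures are saved under pics/ and viewed, at most 10 in all, crops included, and the job is handed in when it is done.

```bash
mkdir -p pics; cat > h.py <<'E'
import numpy as np, cv2
from plant import robot
from scipy.spatial.transform import Rotation as R
def cam(n, s=None):
    c=robot.camera_info(n); K=np.array([[c['fx'],0,c['cx']],[0,c['fy'],c['cy']],[0,0,1.]])
    if 'rvec' in c:
        Rm=cv2.Rodrigues(np.array(c['rvec'],float))[0]; t=np.array(c['tvec'],float).ravel()
        return K,Rm.T,-Rm.T@t
    s=s or robot.read_state(); T=np.array(c['T_tool_cam']); Rt=R.from_quat(s['tool_rot']).as_matrix()
    return K,Rt@T[:3,:3],Rt@T[:3,3]+np.array(s['eef_pos'])
def ray(C,u,v,z):
    K,Rw,o=C; d=Rw@np.linalg.inv(K)@np.array([u,v,1.]); return o+d*(z-o[2])/d[2]
def pts(C,depth):
    K,Rw,o=C; v,u=np.mgrid[0:480,0:640]; d=np.stack([u,v,np.ones_like(u)],-1)@np.linalg.inv(K).T
    return (d*depth[...,None])@Rw.T+o
E
python3 - <<'E'
from h import *
for n in ("top","side"):
    im,d=robot.get_image(n); cv2.imwrite(f'pics/{n}.png',im); np.savez(f'{n}.npz',im=im,d=d)
    C=cam(n);print(n,C[2].round(),C[1][:,2].round(2))
s=robot.read_state();print(s)
print(robot.camera_info('wrist'))
E
```

```text
top [ 412.  -22. 1312.] [ 0.07  0.01 -1.  ]
side [-145.  739.  857.] [ 0.51 -0.59 -0.62]
{'t': 0.1, 'q': array([-1.26160217e+00,  3.00425712e-01,  1.52150692e+00, -2.06867131e-05,
        1.32069624e+00, -6.66351376e-02]), 'qd': array([ 0.00103354, -0.00087397, -0.00118182,  0.00114236, -0.00035561,
        0.00098268]), 'tau': array([-4.23503543e-04, -5.32647657e+01, -3.53279614e+01,  7.09435064e-02,
        2.35414499e-02, -3.19355559e-05]), 'eef_pos': array([ 201.77815157, -511.40197464,  204.94259595]), 'tool_rot': array([ 9.82395326e-01,  1.86813155e-01, -7.26285622e-05, -5.13089908e-04]), 'force': array([-0.13492627, -0.49676655,  0.69004756]), 'ft_torque': array([-0.00275303,  0.01913158, -0.00716733]), 'grasp_force': 0.0, 'opening': 1.0018391687896127}
{'fx': 359.4121083956479, 'fy': 359.4121083956479, 'cx': 318.65240211076417, 'cy': 241.48574091313176, 'T_tool_cam': array([[ 5.94824075e-04, -9.59245552e-01, -2.82573207e-01,
         8.10746582e+01],
       [ 9.99999648e-01,  7.37642679e-04, -3.99034975e-04,
         5.88643164e-01],
       [ 5.91210582e-04, -2.82572870e-01,  9.59245653e-01,
        -1.79350978e+02],
       [ 0.00000000e+00,  0.00000000e+00,  0.00000000e+00,
         1.00000000e+00]])}
```

View pics/top.png

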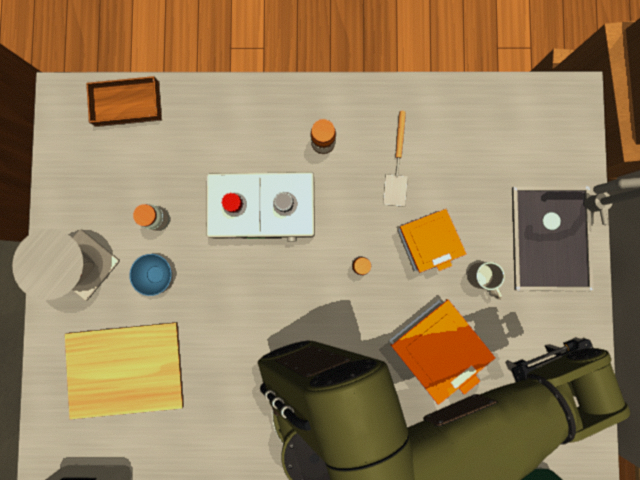

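View pics/side.png

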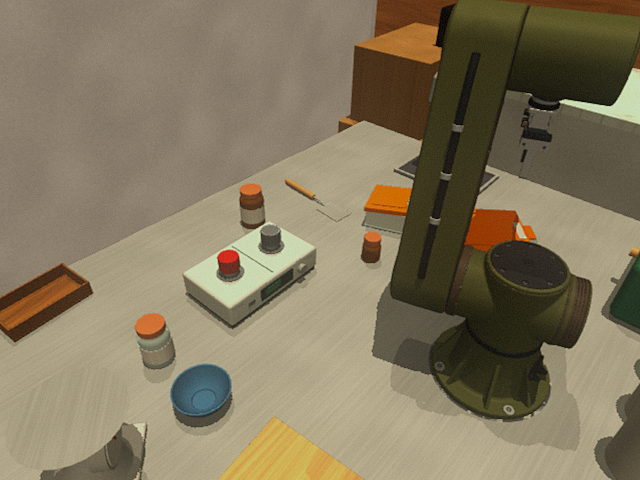

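The top view shows two orange-lidded tubs, at (432,241) and at (443,350). The one at (432,241) is clearly smaller, so it is the one meant; its white strip is at about (442,259). The red cap is at (232,203) and the grey cap at (284,202). Next I measure these and confirm with a crop.

```bash
python3 - <<'E'
from h import *
f=np.load('top.npz'); im,d=f['im'],f['d']; C=cam('top'); P=pts(C,d)
hsv=cv2.cvtColor(im,cv2.COLOR_BGR2HSV)
def comp(m,box,mn=20):
    k=np.zeros_like(m);x0,y0,x1,y1=box;k[y0:y1,x0:x1]=m[y0:y1,x0:x1]
    n,l,s,c=cv2.connectedComponentsWithStats(k); i=1+np.argmax(s[1:,4]); return l==i,c[i],s[i]
org=cv2.inRange(hsv,(8,150,100),(22,255,255))
L,c,s=comp(org,(380,195,475,280))
rr=cv2.minAreaRect(np.argwhere(L)[:,::-1].astype(np.float32)); print('lid',c,s,rr)
p=P[L&(d>0)]; print('lid z',np.percentile(p[:,2],[2,25,50,75,98]))
W,c,s=comp(cv2.inRange(hsv,(0,0,215),(180,60,255)),(425,245,460,275))
q=P[W&(d>0)]; print('strip',c,s,q.mean(0),ray(C,*c,84))
g=p[p[:,2]>55]; A=np.c_[g[:,:2],np.ones(len(g))]; k,*_=np.linalg.lstsq(A,g[:,2],rcond=None); gr=k[:2]; print('grad',gr,np.hypot(*gr),np.arctan2(-gr[1],-gr[0]))
wr=cv2.minAreaRect(np.argwhere(W)[:,::-1].astype(np.float32));print('strip rect',wr,[ray(C,*b,84)[:2].round(1) for b in cv2.boxPoints(wr)])
print('lid box', [ray(C,*b,75)[:2].round(1) for b in cv2.boxPoints(rr)])
red=cv2.inRange(hsv,(0,180,90),(5,255,255))|cv2.inRange(hsv,(175,180,90),(180,255,255))
M,c,s=comp(red,(210,180,260,225)); r=P[M&(d>0)]; t=r[r[:,2]>120]; print('red',c,s,t.mean(0),len(t),(t.max(0)+t.min(0))/2)
for box in ((210,180,258,225),(262,180,310,225)):
    x0,y0,x1,y1=box; Q=P[y0:y1,x0:x1].reshape(-1,3); t=Q[(Q[:,2]>118)&(Q[:,2]<140)]; print('top',len(t),t.mean(0),(t.max(0)+t.min(0))/2)
wm=(P[...,2]>68)&(P[...,2]<82); k=np.zeros(wm.shape,np.uint8); k[165:245,200:320]=wm[165:245,200:320]
b=P[k>0][:,:2].astype(np.float32); print('base',cv2.minAreaRect(b))
crop=cv2.resize(im[190:410,370:520],None,fx=2.7,fy=2.7,interpolation=cv2.INTER_CUBIC); cv2.imwrite('pics/crop1.png',crop)
E
```

```text
lid [432.30658683 240.13772455] [ 400  209   66   64 2505] ((433.4911193847656, 242.37869262695312), (56.30769729614258, 50.9230842590332), 67.38013458251953)
lid z [68.08640449 75.28641594 79.03972131 82.44119304 87.29554918]
strip [441.45070423 258.85915493] [434 255  16   9  71] [ 436.09221139 -341.28849159   83.85812983] [ 436.0851686  -341.24750925   84.        ]
grad [-0.08979967 -0.04234462] 0.09928266226536442 0.4406258929312523
strip rect ((441.4310302734375, 258.82757568359375), (4.085297107696533, 16.89827537536621), 68.19859313964844) [array([ 432.8, -317.8]), array([ 449.9, -360.7]), array([ 439.6, -364.6]), array([ 422.5, -321.7])]
lid box [array([ 526. , -228.7]), array([ 580.6, -359. ]), array([ 437.2, -415.8]), array([ 383.4, -286.4])]
red [231.11808118 202.08856089] [222 193  19  19 271] [585.40113643 226.03462627 127.27646967] 258 [585.14649188 226.01156646 127.99005527]
top 282 [586.05804965 226.69194499 127.10823538] [586.54293888 227.01060808 126.70803842]
top 282 [587.26126791  87.03599041 127.15541808] [587.1069293   87.50023897 127.77951112]
base ((587.0490112304688, 156.20188903808594), (179.95091247558594, 297.90167236328125), 0.7723343372344971)
```

View pics/crop1.png

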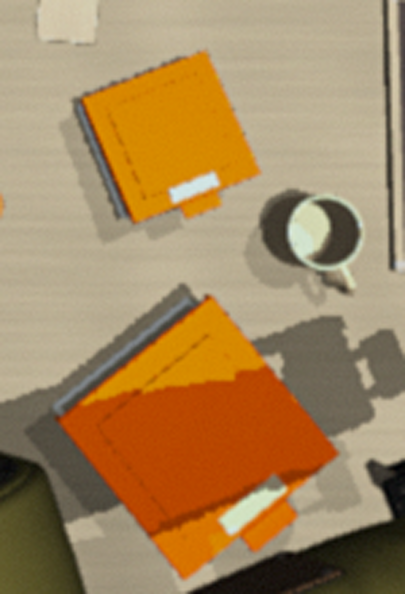

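Confirmed: the upper, smaller tub. Its strip is at crop pixel (194,188), roughly (436,-341,84) in the world, with the lid's x axis at yaw about 0.4; the larger look-alike is the one below it. I shut the fingers and go above the strip.

```bash
python3 -m jog '[[40,-10,0,0,0,0],[85,-22,0,0,0,0],[130,-34,0,0,0,0],[175,-46,0,0,0,0],[220,-57,10,0,0,0],[260,-68,35,0,0,0],[280,-72.5,70,0,0,0],[280,-72.5,85,0,0,0]]' 0 20
python3 - <<'E'
from h import *
s=robot.read_state(); im,d=robot.get_image('wrist'); cv2.imwrite('pics/w1.png',im); C=cam('wrist',s)
print(s['eef_pos'],s['tool_rot'],s['force'],s['opening'])
hsv=cv2.cvtColor(im,cv2.COLOR_BGR2HSV); P=pts(C,d)
m=cv2.inRange(hsv,(0,0,190),(180,70,255)); n,l,st,c=cv2.connectedComponentsWithStats(m)
for i in range(1,n):
    if st[i,4]>150:
        k=(l==i)&(d>0); print(st[i],c[i],P[k].mean(0),np.ptp(P[k],0))
o=P[(cv2.inRange(hsv,(8,150,100),(22,255,255))>0)&(d>0)]; g=o[(o[:,2]>60)&(o[:,2]<100)&(np.hypot(o[:,0]-490,o[:,1]+320)<90)]
k,*_=np.linalg.lstsq(np.c_[g[:,:2],np.ones(len(g))],g[:,2],rcond=None); print('tilt',np.hypot(*k[:2]),np.arctan2(-k[1],-k[0]))
E
```

```text
t: 0.9
eef_pos: [436.6, -338.7, 117.2]
tool_rot: [0.982, 0.188, -0.001, -0.002]
force: [-0.6, -0.4, 0.4]
opening: 0.352
grasp_force: 0.0
[ 436.63287633 -338.70431542  117.21311125] [ 0.98210087  0.18834542 -0.00109903 -0.00163591] [-0.64439351 -0.43829497  0.40461323] 0.35202041263953193
[369  15 137  65 847] [421.06965762  43.96458087] [ 6.00147548e+02 -3.55260134e+02  5.22411865e-02] [ 11.20896786 112.73090423   4.977316  ]
[399  19  78  39 245] [432.02040816  35.84081633] [ 6.07899467e+02 -3.60216743e+02  1.35105518e-01] [ 3.40854715 63.67676727  4.00674028]
[209  32  61  27 215] [240.62790698  46.04651163] [ 5.49492922e+02 -2.31481928e+02  1.53485306e-01] [ 4.39163965 46.58641727  3.97586909]
[362  36  61  24 262] [393.48854962  50.61832061] [ 5.88573411e+02 -3.37935857e+02  1.59836085e-01] [ 9.19293179 47.26942487  4.06013746]
[137  53  68  50 609] [184.66174056  80.6863711 ] [ 5.11238193e+02 -1.99349086e+02  1.99360156e-01] [17.41230774 56.27522191  5.54578998]
[ 148   91   59   49 1102] [184.28130672 115.28130672] [ 4.87036759e+02 -2.05842911e+02  1.72204193e-01] [25.29583668 
[... 780 characters left out ...]
34253325e+02 -1.92075529e+02  2.11242646e-01] [15.39571758 70.2652051   4.21576062]
[  429   152   174   170 12304] [498.9993498  236.23496424] [ 4.91588402e+02 -4.83325658e+02  7.11980746e-02] [ 97.2146409  167.87117388   5.4093256 ]
[ 428  276  122   56 1123] [492.18343722 305.85485307] [ 4.32564926e+02 -5.09997533e+02  8.61794672e-02] [ 23.22494273 124.22630123   4.12709743]
[ 284  311   78   73 1569] [316.08030593 341.9987253 ] [ 3.38302267e+02 -3.75561529e+02  2.30600096e-01] [58.40475983 91.39165013  3.95542618]
[484 347  41  37 243] [508.07407407 361.72016461] [ 422.80103787 -483.28567819   84.96479996] [17.26611743 40.0754961   3.248327  ]
tilt 0.10090212288251103 0.36841902122268533
```

View pics/w1.png

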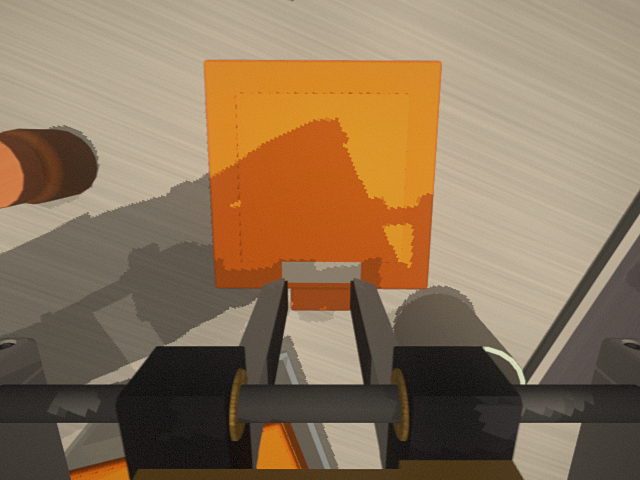

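The strip is at (321,271), which puts it within about 2 mm of the TCP. I descend as the fingers finish closing.

```bash
python3 -m jog '[[0,0,0,0,0,0],[-1,1,0,0,0,0],[-1,1,0,0,0,0],[-1,1,5,0,0,0],[-1,1,12,0,0,0],[-1,1,20,0,0,0],[-1,1,27,0,0,0],[-1,1,29,0,0,0]]' 0 20
python3 -m jog '[[0,0,2,0,0,0],[0,0,4,0,0,0],[0,0,6,0,0,0],[0,0,8,0,0,0],[0,0,10,0,0,0],[0,0,12,0,0,0],[0,0,14,0,0,0],[0,0,15,0,0,0]]'
```

```text
t: 1.75
eef_pos: [434.8, -342.4, 90.2]
tool_rot: [0.982, 0.187, -0.001, -0.001]
force: [0.3, -0.7, -0.5]
opening: 0.005
grasp_force: 0.0
t: 2.55
eef_pos: [434.9, -343.0, 76.7]
tool_rot: [0.982, 0.187, -0.0, 0.0]
force: [-3.7, -0.6, 5.1]
opening: 0.002
grasp_force: 2.7
```

```bash
python3 -m jog '[[0,0,1,0,0,0],[0,0,2,0,0,0],[0,0,3,0,0,0],[0,0,4,0,0,0],[0,0,5,0,0,0],[0,0,5.5,0,0,0],[0,0,6,0,0,0],[0,0,6,0,0,0]]'
```

```text
t: 3.35
eef_pos: [434.9, -343.1, 70.8]
tool_rot: [0.982, 0.187, -0.0, 0.0]
force: [-2.5, -0.1, 4.3]
opening: 0.004
grasp_force: 2.0
```

```bash
python3 -m jog '[[0,0,0.5,0,0,0],[0,0,1,0,0,0],[0,0,1.5,0,0,0],[0,0,2,0,0,0],[0,0,2,0,0,0],[0,0,2,0,0,0],[0,0,2,0,0,0],[0,0,2,0,0,0]]'
```

```text
t: 4.15
eef_pos: [435.0, -343.2, 69.8]
tool_rot: [0.982, 0.187, 0.0, 0.001]
force: [-8.9, 1.7, 17.2]
opening: 0.008
grasp_force: 8.6
```

It is hard against the stop at 17 N and about 70 mm high, so the lid is seated. I lift and head for the red cap, turning the tool on the way.

```bash
python3 -m jog '[[0,0,-30,0,0,0],[0,0,-70,0,0,0],[27,-36,-100,0,0,-0.12],[53,-72,-110,0,0,-0.24],[80,-109,-110,0,0,-0.36],[107,-145,-110,0,0,-0.48],[133,-181,-110,0,0,-0.6],[160,-217,-110,0,0,-0.72]]' 94 20
python3 - <<'E'
from h import *
s=robot.read_state(); M=R.from_quat(s['tool_rot']).as_matrix()
print((M.T@(np.array([586,226.5,175])-s['eef_pos'])).round(1), M[:,0].round(3), s['q'].round(2))
E
```

```text
t: 4.95
eef_pos: [504.5, -80.2, 178.5]
tool_rot: [0.852, 0.523, 0.0, 0.0]
force: [0.7, 0.6, -0.7]
opening: 0.654
grasp_force: 0.0
[310.4 -66.3   3.6] [0.453 0.892 0.   ] [-0.23  0.24  1.67  0.    1.24  0.24]
```

```bash
python3 -m jog '[[45,-9,0,0,0,-0.1],[90,-18,0,0,0,-0.2],[135,-28,0,0,0,-0.3],[180,-38,0,0,0,-0.4],[225,-48,0,0,0,-0.5],[270,-58,0,0,0,-0.6],[305,-66,0,0,0,-0.6],[310,-66,0,0,0,-0.6]]' 94
python3 - <<'E'
from h import *
im,d=robot.get_image('wrist')
s=robot.read_state(); im,d=robot.get_image('wrist'); cv2.imwrite('pics/w2.png',im); C=cam('wrist',s)
M=R.from_quat(s['tool_rot']).as_matrix(); P=pts(C,d); hsv=cv2.cvtColor(im,cv2.COLOR_BGR2HSV)
red=(cv2.inRange(hsv,(0,150,60),(6,255,255))|cv2.inRange(hsv,(174,150,60),(180,255,255)))>0
t=P[red&(d>0)&(P[...,2]>123)&(P[...,2]<131)]; (cx,cy),r=cv2.minEnclosingCircle(t[:,:2].astype(np.float32))
print('red',len(t),cx,cy,r,t[:,2].mean()); print('to go',(M.T@(np.array([cx,cy,90])-s['eef_pos'])).round(1),M[:,0].round(3),M[:,2].round(3)); print(s['eef_pos'],s['q'].round(2),s['force'])
im,d=robot.get_image('top'); C=cam('top');P=pts(C,d); hsv=cv2.cvtColor(im,cv2.COLOR_BGR2HSV)
o=P[(cv2.inRange(hsv,(8,150,80),(22,255,255))>0)&(d>0)]; g=o[(o[:,2]>55)&(o[:,2]<100)&(np.hypot(o[:,0]-490,o[:,1]+320)<90)]
k,*_=np.linalg.lstsq(np.c_[g[:,:2],np.ones(len(g))],g[:,2],rcond=None); print('lid grad',k[:2],len(g),np.percentile(g[:,2],[2,50,98]))
E
```

```text
t: 5.75
eef_pos: [587.3, 227.4, 177.7]
tool_rot: [0.66, 0.751, -0.0, -0.0]
force: [-0.3, 0.3, -0.5]
opening: 1.003
grasp_force: 0.0
red 4039 585.77490234375 227.76519775390625 26.081932067871094 127.01660539320383
to go [ 2.  -1.3 87.7] [-0.127  0.992  0.   ] [-0.001  0.    -1.   ]
[587.3740983  225.97018034 177.6622844 ] [0.31 0.5  1.31 0.   1.33 0.18] [0.51458984 0.35212456 0.08226877]
lid grad [ 0.00175208 -0.00681834] 2416 [66.22468198 72.18712997 77.57187175]
```

View pics/w2.png

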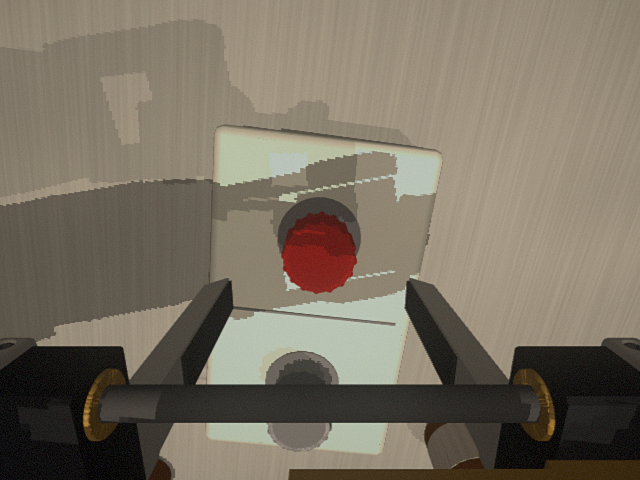

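The red cap is at (320,252), centred between the fingers; the grey cap is at (298,425). The lid reads level. I descend, then close.

```bash
python3 -m jog '[[2,-1,10,0,0,0],[2,-1,30,0,0,0],[2,-1,48,0,0,0],[2,-1,62,0,0,0],[2,-1,74,0,0,0],[2,-1,82,0,0,0],[2,-1,87,0,0,0],[2,-1,87,0,0,0]]' 94
python3 -m jog '[[0,0,0,0,0,0],[0,0,0,0,0,0],[0,0,0,0,0,0],[0,0,0,0,0,0],[0,0,0,0,0,0],[0,0,0,0,0,0],[0,0,0,0,0,0],[0,0,0,0,0,0]]' 40 20
```

```text
t: 6.7
eef_pos: [586.1, 225.5, 91.1]
tool_rot: [0.662, 0.75, -0.0, -0.0]
force: [0.6, -0.4, 1.2]
opening: 1.006
grasp_force: 0.0
t: 7.5
eef_pos: [586.4, 225.7, 91.5]
tool_rot: [0.662, 0.75, 0.0, 0.0]
force: [3.8, 0.9, -0.8]
opening: 0.531
grasp_force: 20.0
```

```bash
python3 -m jog '[[0,0,0,0,0,-0.03],[0,0,0,0,0,-0.06],[0,0,0,0,0,-0.09],[0,0,0,0,0,-0.12],[0,0,0,0,0,-0.15],[0,0,0,0,0,-0.18],[0,0,0,0,0,-0.21],[0,0,0,0,0,-0.21]]'
python3 - <<'E'
from h import *
s=robot.read_state(); print(s['ft_torque'],s['force'],s['q'][5],R.from_quat(s['tool_rot']).as_rotvec())
E
```

```text
t: 8.3
eef_pos: [587.8, 224.8, 91.9]
tool_rot: [0.579, 0.815, 0.001, 0.002]
force: [12.9, -3.9, -2.9]
opening: 0.536
grasp_force: 20.0
[-0.63290357 -2.48148951 -0.64094532] [12.88832967 -3.85971509 -2.92076498] -0.027497999018794125 [1.81717044 2.55871782 0.0033137 ]
```

Turning anticlockwise met a resisting moment of 0.64 Nm, so it looks blocked. I try clockwise.

```bash
python3 -m jog '[[0,0,0,0,0,0.06],[0,0,0,0,0,0.12],[0,0,0,0,0,0.18],[0,0,0,0,0,0.24],[0,0,0,0,0,0.31],[0,0,0,0,0,0.38],[0,0,0,0,0,0.45],[0,0,0,0,0,0.45]]'
python3 - <<'E'
from h import *
s=robot.read_state(); print(s['ft_torque'],s['force'],s['q'][5],R.from_quat(s['tool_rot']).as_rotvec())
E
```

```text
t: 9.1
eef_pos: [586.1, 225.6, 91.7]
tool_rot: [0.747, 0.665, -0.0, -0.0]
force: [-0.4, -0.8, 3.1]
opening: 0.537
grasp_force: 20.0
[-0.07693223 -0.11008716  0.00412316] [-0.43316209 -0.82701318  3.14114619] 0.4242950422693641 [-2.34562452e+00 -2.08987676e+00  1.61621411e-04]
```

It turns freely clockwise, so the thread is left-handed. I continue to about 60°.

```bash
python3 -m jog '[[0,0,0,0,0,0.1],[0,0,0,0,0,0.2],[0,0,0,0,0,0.3],[0,0,0,0,0,0.4],[0,0,0,0,0,0.5],[0,0,0,0,0,0.6],[0,0,0,0,0,0.66],[0,0,0,0,0,0.66]]'
python3 - <<'E'
from h import *
s=robot.read_state(); print(s['ft_torque'],s['force'],s['q'][5])
E
python3 -m jog '[[0,0,-1,0,0,0],[0,0,-2,0,0,0],[0,0,-3,0,0,0],[0,0,-4,0,0,0],[0,0,-5,0,0,0],[0,0,-6,0,0,0],[0,0,-7,0,0,0],[0,0,-8,0,0,0]]'
```

```text
t: 9.9
eef_pos: [585.6, 225.6, 91.7]
tool_rot: [0.922, 0.388, -0.001, -0.0]
force: [-4.9, -0.6, 5.1]
opening: 0.537
grasp_force: 20.0
[-0.10742391  0.88748119 -0.00735625] [-4.9389588  -0.62677844  5.08935402] 1.0831548182310986
t: 10.7
eef_pos: [585.7, 225.6, 99.1]
tool_rot: [0.922, 0.388, -0.001, -0.0]
force: [-5.0, 1.1, -5.0]
opening: 0.537
grasp_force: 20.0
```

```bash
python3 -m jog '[[0,0,-3,0,0,0],[0,0,-6,0,0,0],[0,0,-10,0,0,0],[0,0,-14,0,0,0],[0,0,-18,0,0,0],[0,0,-22,0,0,0],[0,0,-26,0,0,0],[0,0,-29,0,0,0]]' - 25
python3 - <<'E'
from h import *
s=robot.read_state(); im,d=robot.get_image('side'); C=cam('side'); P=pts(C,d)
hsv=cv2.cvtColor(im,cv2.COLOR_BGR2HSV); red=(cv2.inRange(hsv,(0,150,60),(6,255,255))|cv2.inRange(hsv,(174,150,60),(180,255,255)))>0
t=P[red&(d>0)]; t=t[np.hypot(t[:,0]-586,t[:,1]-226)<60]; print(len(t),np.percentile(t[:,2],[2,50,98]),s['force'],s['eef_pos'])
cv2.imwrite('pics/s2.png',cv2.resize(im[180:340,160:340],None,fx=3,fy=3,interpolation=cv2.INTER_CUBIC))
E
```

```text
t: 11.5
eef_pos: [586.4, 225.6, 129.1]
tool_rot: [0.922, 0.387, 0.0, 0.0]
force: [0.4, -0.4, -0.1]
opening: 0.536
grasp_force: 25.0
172 [131.64507784 155.32871797 168.28829082] [ 0.42011602 -0.37405265 -0.09274497] [586.41489691 225.61267529 129.08456189]
```

View pics/s2.png

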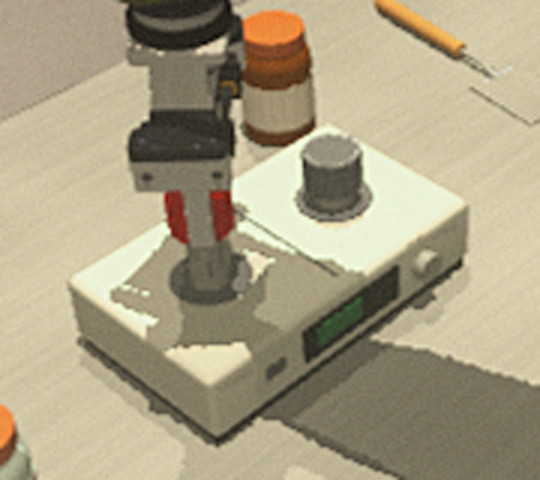

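The crop shows the red cap in the fingers at (200,215), clear of its post and with its top near 165 mm. The grey cap is in place at (332,170). I raise it further and hold still.

```bash
python3 -m jog '[[0,0,-5,0,0,0],[0,0,-13,0,0,0],[0,0,-22,0,0,0],[0,0,-31,0,0,0],[0,0,-40,0,0,0],[0,0,-48,0,0,0],[0,0,-54,0,0,0],[0,0,-56,0,0,0]]' - 25
python3 -m jog '[[0,0,0,0,0,0],[0,0,0,0,0,0],[0,0,0,0,0,0],[0,0,0,0,0,0],[0,0,0,0,0,0],[0,0,0,0,0,0],[0,0,0,0,0,0],[0,0,0,0,0,0]]' - 25
python3 - <<'E'
from h import *
im,d=robot.get_image('side'); P=pts(cam('side'),d)
hsv=cv2.cvtColor(im,cv2.COLOR_BGR2HSV); red=(cv2.inRange(hsv,(0,150,60),(6,255,255))|cv2.inRange(hsv,(174,150,60),(180,255,255)))>0
t=P[red&(d>0)]; t=t[np.hypot(t[:,0]-586,t[:,1]-226)<60]; print(len(t),np.percentile(t[:,2],[2,50,98]))
im,d=robot.get_image('top'); cv2.imwrite('pics/top2.png',im)
E
```

```text
t: 12.35
eef_pos: [586.4, 225.6, 185.3]
tool_rot: [0.922, 0.387, 0.0, 0.0]
force: [0.5, 0.2, -0.5]
opening: 0.534
grasp_force: 25.0
t: 13.15
eef_pos: [586.2, 225.6, 184.5]
tool_rot: [0.922, 0.387, 0.0, -0.0]
force: [-0.6, 0.6, -0.3]
opening: 0.532
grasp_force: 25.0
197 [187.51042131 212.29219356 223.05110001]
```

View pics/top2.png

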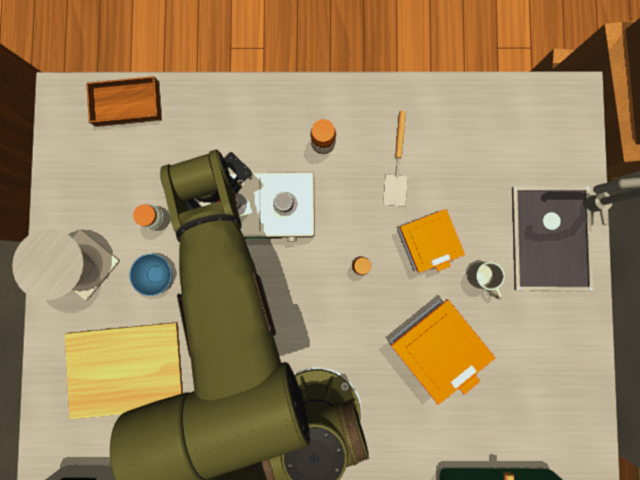

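The cap is held, with everything else apparently in place. A quick check that the mug did not shift.

```bash
python3 - <<'E'
from h import *
a=np.load('top.npz')['d']; im,b=robot.get_image('top'); C=cam('top')
for d in (a,b):
    P=pts(C,d)[250:305,465:510].reshape(-1,3); t=P[(P[:,2]>78)&(P[:,2]<95)]; print(len(t),((t.max(0)+t.min(0))/2).round(1),np.median(t,0).round(1))
E
```

```text
180 [ 406.  -457.5   85.8] [ 392.6 -468.3   85.1]
179 [ 389.9 -472.    85.2] [ 390.  -471.6   85.3]
```

```bash
python3 - <<'E'
from h import *
f=np.load('top.npz'); im,b=robot.get_image('top'); C=cam('top')
cc=[]
for d,i in ((f['d'],f['im']),(b,im)):
    P=pts(C,d); m=((P[...,2]>80)&(P[...,2]<90)); m[:250]=0;m[305:]=0;m[:,:465]=0;m[:,510:]=0
    n,l,s,c=cv2.connectedComponentsWithStats(m.astype(np.uint8)); k=1+np.argmax(s[1:,4]); print(s[1:].tolist(),c[k]); t=P[l==k]; print(t.min(0).round(),t.max(0).round(),cv2.minEnclosingCircle(t[:,:2].astype(np.float32)))
    cc.append(cv2.resize(i[250:305,460:515],(380,380),interpolation=cv2.INTER_CUBIC))
cv2.imwrite('pics/mug.png',np.hstack(cc))
E
```

```text
[[465, 251, 2, 4, 6], [476, 262, 29, 28, 146]] [490.0890411  275.52739726]
[ 355. -510.   80.] [ 428. -434.   90.] ((390.6040954589844, -471.8081970214844), 38.708194732666016)
[[476, 262, 29, 28, 153]] [489.79738562 275.4379085 ]
[ 355. -510.   80.] [ 428. -434.   90.] ((391.4035949707031, -471.7472229003906), 38.51056671142578)
```

View pics/mug.png

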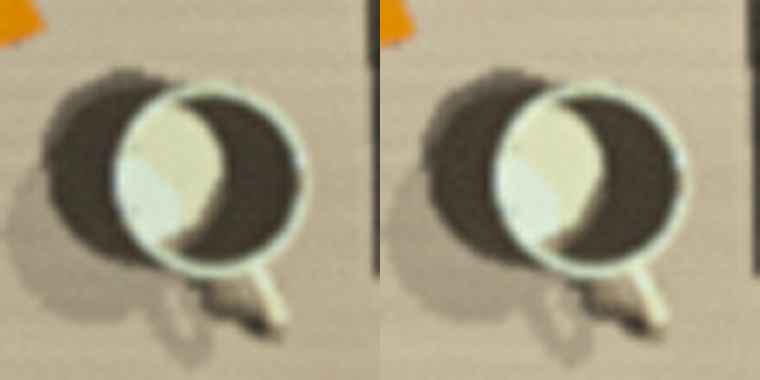

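The mug is the same in both halves (rim at (210,180) in each), so it has not moved. Handing in.

```bash
python3 -c "
from plant import robot
print(robot.finish_job())"
```

```text
the job is handed in; nothing more can be done
None
```

The job is handed in with the lid pressed level, then the red cap unscrewed clockwise (left-hand thread), lifted off and held still and upright about 9 cm above its seat, the grey cap left on, and nothing else seen to move.

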